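# Stock the spice carousel and bring the dabba to the front

### The job

First take the flat wooden spatula from its stand and slide it blade-down, fully home, into the slotted block in the middle of the spice carousel; then turn the carousel until the squat steel dabba is lined up with the steel pointer tab on the fixed base. Finish while still holding: keep your grip on the seated spatula (or on the turntable) so that the turntable stays still, and do not let go. Leave the other loose things on the counter where they are.

Things in the scene. Friction and masses are not known exactly. Their poses are not given: they have to be found in the camera images.
- spatula: flat wooden spatula, 200 mm long, 50 to 100 g, upright, blade down, in the stand. Origin: middle of the blade's lower edge; z up the handle, x across thickness, y across width. Blade 5 mm (x) by 56 mm (y), z 6 to 86 mm; foot below it 3 by 48 mm; shoulder 5 by 40 mm, z 86 to 94; handle 12 mm (x) by 22 mm (y), z 92 to 200. Same when turned half round about z.
- stand: fixed dark wooden block, 50 mm (x) by 100 mm (y), 50 mm tall, origin in the middle of its underside; a slot 7.5 mm wide (x) and 60 mm long (y), 40 mm deep from its top, holds the spatula at the start (spatula origin 10 mm above the counter, spatula x along stand x).
- carousel: fixed base of the spice carousel: dark wooden disc, radius 100 mm, 15 mm tall, origin in the middle of its underside, on the turntable's axis. A steel pointer tab, 22 mm wide, 12 mm tall, with a round end, lies on the counter and sticks out along the base's -x to 181 mm from the axis: that is the front.
- turntable: wooden disc, radius 125 mm, z 17 (origin, on its upright axis) to 29 mm; turns freely either way, friction 0.04 N m, stays where left. Fixed on it: slotted block in the middle; 86 mm out the dabba on its -x side, slim glass jars (44 mm across, tops at 109 mm) on +x, +y, -y. Its x along the base's x: dabba at the front; starts 0.8 to 1.9 rad counterclockwise (from above) of that.
- slot (a point): centre of the slot's mouth, top of the light wooden block on the turntable, on its axis, 87 mm above the counter; axes as the turntable's. Block 32 mm (x) by 82 mm (y), 58 mm tall; slot 9 mm (x) by 62 mm (y), 48 mm deep, flat floor: a seated spatula's lower edge is 48 mm below the mouth. It then has 0.07 rad of play about z either way; twisting it turns the turntable.
- dabba (a point): top of the lid knob of the dabba, a squat round steel tin 71 mm across and 45 mm tall with a small knob on its lid, fixed on the turntable 86 mm from the axis; this point is 81 mm above the counter.
- muffin_cup: small silicone muffin cup, 68 mm across, 32 mm tall, on the counter; a bystander, origin in its underside; leave it alone
- katori: small steel bowl, 72 mm across, 35 mm tall, on the counter between the stand and the carousel; a bystander, origin in its underside; leave it alone
- mug: white mug, 76 mm across, 85 mm tall; a bystander, origin in its underside; leave it alone
- shaker: dark wooden salt shaker, 48 mm across, 90 mm tall; a bystander, origin in its underside; leave it alone
- tumbler: steel tumbler, 68 mm across, 90 mm tall; a bystander, origin in its underside; leave it alone
Not all that is in view belongs to the job. There is more than one size of the spatula; the one meant has the size given above.

How it is judged (in metres and radians):
On the way, in this order (a step that is already met when the one before it is completed fails the run):
1. the spatula stands seated in the carousel's slot, with the dabba not yet at the front (z of spatula in the frame of slot below -0.04 m and horizontal distance between spatula and slot below 0.01 m and angle between spatula's own z axis and vertical below 0.12 rad and not (angle between the x axis of turntable and the x axis of carousel, either way round below 0.12 rad and x of dabba in the frame of carousel below 0 m)), for 0.2 s.
2. the dabba is turned to the front, the spatula still seated (z of spatula in the frame of slot below -0.04 m and horizontal distance between spatula and slot below 0.01 m and angle between spatula's own z axis and vertical below 0.12 rad and angle between the x axis of turntable and the x axis of carousel, either way round below 0.12 rad and x of dabba in the frame of carousel below 0 m), for 0.2 s.
At the end, for the whole second after the job is handed in: Spatula in the carousel slot: lower edge at least 40 mm below the mouth, within 10 mm of the axis, within 0.12 rad of upright; dabba within 0.12 rad of the pointer tab; turntable still (below 0.08 rad/s), fingers holding spatula or turntable with over 1 N (all of step 2 and angular speed of turntable below 0.08 rad/s and (contact force between the fingers and spatula above 1 N or contact force between the fingers and turntable above 1 N)); the arm keeps its last pose, push and grip.
It fails at once if another loose thing on the counter is moved more than 40 mm (distance of any of muffin_cup, katori, mug, shaker, tumbler from where it was at the start of the episode above 0.04 m).
It also fails if it takes over 54 s, if anything falls off the work surface, if the arm or the gripper's body presses on something with over 40 N, if the wrist force passes 120 N, or if a joint passes its speed limit or range.

### The arm

A 7-joint arm with a two-finger parallel gripper is mounted at the origin on the work surface. World frame = base frame: x ahead of the robot, y to its left, z up, the work surface at z = 0. Lengths are in m, angles in degrees, forces in N, time in s.
With the tool pointing down it reaches from about 0.425 to 0.875 m from the base axis. Payload 4.7 kg.
Tool frame: the origin (TCP) lies midway between the tips of the shut fingers; the grasp point (between the pads) lies 19 mm behind it; z points along the fingers, x is the direction in which the jaws open and shut, and the axes are right-handed (so a half turn about z gives the same grasp; the last joint's range is limited). The gripper opens to 87 mm and grips with 3 to 60 N. Pads are 19 mm wide; open, the fingers measure 117 mm over their backs; the gripper's body (75 mm by 190 mm) begins 51 mm behind the grasp point.
Start: joints at [64.865, 18.392, -4.016, 83.108, 1.295, 78.541, -3.26], TCP at [0.284, -0.585, 0.223] pointing down, gripper open.
Joint ranges: [-163.93, 163.93], [-17.29, 119.83], [-79.2, 71.16], [3.27, 140.29], [-89.18, 269.18], [5.43, 117.66], [-154.24, 154.24]. Speed limits (degrees/s): [147.25, 147.25, 180, 180, 180, 180, 180].

### API

Orientations are given as [roll, pitch, yaw] about the fixed x, y, z axes, in that order (R = Rz(yaw) Ry(pitch) Rx(roll)).
In Python, from cell import telemetry, optics, env gives the robot as it stands.
- The arm moves only by the tool arm_command, never from a script. Its arguments are lists of equal length, an entry for each row: "translation": the shift along the tool's x, y, z in cm, a list of three; "twist": the turn about the tool's z in degrees. In form: {"translation": [[x, y, z], ...], "twist": [twist, ...]}. A call has 1 to 10 rows; each row shifts and turns the pose as measured when the row begins, along the tool's axes as they then stand; what a row does not reach is not made up. A row lasts 1/8 s, in which the tool goes at most 62.5 mm and 10.7 degrees, less where a joint would pass 70% of its speed; a pose out of reach is approached as far as the arm can. A call is refused whole if a number of a shift passes 6.25 or a number of a turn 10.7, either way. A call with a gripper value outside its range is refused whole. "grip" is the opening in per cent of the stroke, from 0 (shut) to 100 (fully open), set as the call begins (left out, the last holds). The fingers move at their own pace and stop on an object; "force" is the grip in N (left out, the last holds). Time passes only in rows, so rows that do not move let the fingers close. It gives the time, the measured TCP pose, the force and the opening at its end, in the units of the state.
- telemetry.get_obs(): the state, without advancing time (a new reading comes with each control period).
- optics.read_camera(name): name is "scene" or "side" or "wrist"; returns a dict with "img" (400x640x3 uint8, blue, green, red), "fx", "fy", "cx", "cy" (pixels), "extrinsics" (4x4, takes a point from camera to world coordinates); the wrist camera has in their place "hand_eye" (4x4, takes a point from camera to tool coordinates, whose origin is the TCP and whose axes are the tool frame's). Camera axes: x right, y up, looking along -z (the intrinsics and any distortion apply to the point x, -y, -z); pixel columns grow to the right and rows downward; lengths in m; the calibration is good to about 2 mm. A picture is of the moment at which its call begins: read the wrist's pose just before it. There is no depth.
- env.sign_off(): hands the job in, once; it reports no verdict.
The state is a dict: "time_s": time; "qpos": joint angles; "joint_velocities": joint speeds; "effort": joint torques, N m; "tool_pos": TCP position; "tool_rot": TCP orientation; "force": force on the tool from outside, world axes, zero at the start; "wrist_torque": the same for the moment, N m; "grip_width": finger opening in m.
Only numpy, scipy, OpenCV 4.12 (cv2) and the standard library are available. Lean on these libraries where they do the work, as an engineer would, in place of code of your own. Each camera call takes 0.05 s, during which the arm holds its last target. There are 200 camera calls.

## Working session

There is one attempt and no reset: what is moved stays moved. The work goes in short steps, Python scripts to look and compute and a tool call to move; the robot and the scene stay as the last step left them, time stands still between calls to the robot, and variables do not carry over. Pictures are saved under pics/ and viewed, about 8 in all and at most 12, crops included, and the job is handed in when it is done.

Besides the shell and the picture viewer there is one more tool, called after "Emit:" as a command line: name --pt "numbers of a row" for each row, then --argument value for the rest. arm_command: Moves the arm, as the interface text tells. Its arguments: {"type":"object","properties":{"translation":{"type":"array","items":{"type":"array","items":{"type":"number"}}},"twist":{"type":"array","items":{"type":"number"}},"grip":{"type":"number"},"force":{"type":"number"}},"required":["translation","twist"]}

```bash
mkdir -p pics; ls
cat > h.py <<'E'
import numpy as np, cv2
from cell import telemetry, optics, env
from scipy.spatial.transform import Rotation as R
def cam(n):
    o=telemetry.get_obs(); c=optics.read_camera(n)
    if 'extrinsics' in c: T=np.array(c['extrinsics'])
    else:
        W=np.eye(4); W[:3,:3]=R.from_euler('xyz',o['tool_rot'],degrees=True).as_matrix(); W[:3,3]=o['tool_pos']; T=W@np.array(c['hand_eye'])
    c['T']=T; return c
def ray(c,u,v):
    d=np.array([(u-c['cx'])/c['fx'],-(v-c['cy'])/c['fy'],-1]); return c['T'][:3,3],c['T'][:3,:3]@d
def onz(c,u,v,z):
    o,d=ray(c,u,v); return o+d*(z-o[2])/d[2]
def proj(c,p):
    q=c['T'][:3,:3].T@(np.asarray(p)-c['T'][:3,3]); return c['cx']+c['fx']*q[0]/-q[2], c['cy']-c['fy']*q[1]/-q[2]
E
python3 - <<'E'
from h import *
ob=telemetry.get_obs(); print(ob)
for n in ['scene','side','wrist']:
    c=cam(n); cv2.imwrite(f'pics/{n}0.png',c['img']); print(n,[k for k in c if k!='img'],c['fx'],c['cx'],c['cy'],c['T'].round(3).tolist(), c.get('dist'))
E
```

```text
pics
{'time_s': 0.0, 'qpos': array([64.86566857, 18.43852364, -4.01530832, 83.17545766,  1.29556842,
       78.54046889, -3.26060358]), 'joint_velocities': array([-0.00939873,  0.06300491, -0.02218972, -0.05333472, -0.12549868,
       -0.06782302,  0.01832915]), 'effort': array([-1.63025234e-04, -4.91294861e+01, -4.04138686e-01, -3.12529492e+01,
       -6.39822450e-02,  4.37844114e-02,  1.39444119e-04]), 'tool_pos': array([ 0.28405684, -0.58402777,  0.22146269]), 'tool_rot': array([ 1.79993590e+02,  1.09175561e-01, -6.40566147e+01]), 'force': array([-0.18948812,  0.53120592,  0.22634768]), 'wrist_torque': array([ 0.04884046, -0.02729493,  0.01528036]), 'grip_width': 0.08724773101144181}
scene ['fx', 'fy', 'cx', 'cy', 'extrinsics', 'T'] 366.6577786933416 324.9871001779508 196.8170929056816 [[0.619, -0.565, 0.545, 1.179], [0.785, 0.431, -0.444, -0.528], [0.016, 0.703, 0.711, 0.869], [0.0, 0.0, 0.0, 1.0]] None
side ['fx', 'fy', 'cx', 'cy', 'extrinsics', 'T'] 376.200953384309 318.6700446998971 203.1469602847392 [[-0.81, 0.29, -0.509, 0.082], [-0.586, -0.372, 0.72, 0.661], [0.02, 0.882, 0.471, 0.537], [0.0, 0.0, 0.0, 1.0]] None
wrist ['fx', 'fy', 'cx', 'cy', 'hand_eye', 'T'] 309.5739291801326 318.1369867693489 193.47151875894883 [[0.437, 0.861, 0.262, 0.358], [-0.899, 0.419, 0.126, -0.551], [-0.001, -0.29, 0.957, 0.384], [0.0, 0.0, 0.0, 1.0]] None
```

View pics/scene0.png

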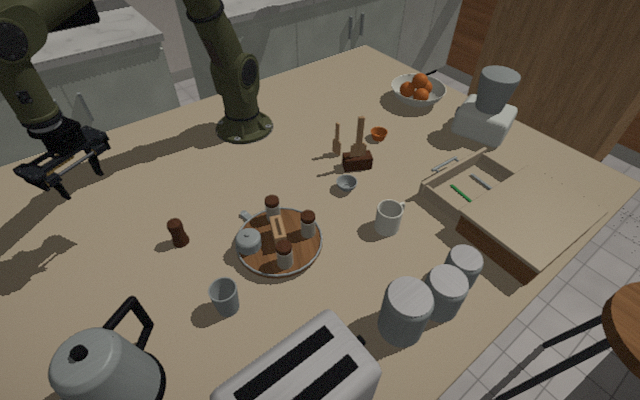

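View pics/side0.png

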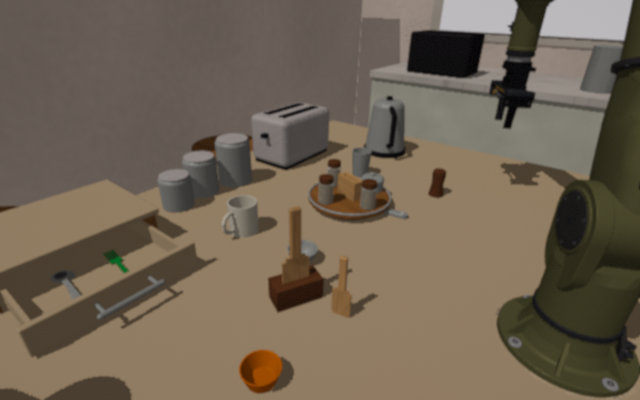

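The scene view shows the carousel at about (280,240), with the dabba at (249,238) and the pointer tab at (247,215). The stand with the tall spatula is at (358,150), and a smaller decoy spatula is at (337,140). The side view shows the stand at (296,288) with the handle top at (295,208), and the carousel at (350,195). I'll enlarge these next.

Run:
```python
import cv2, numpy as np
s=cv2.imread('pics/scene0.png'); d=cv2.imread('pics/side0.png')
def crop(i,x,y,w,h): return cv2.resize(i[y:y+h,x:x+w],(400,300),interpolation=cv2.INTER_CUBIC)
a=np.vstack([np.hstack([crop(s,230,185,100,100*3//4+15),crop(s,320,110,80,60)]),np.hstack([crop(d,300,145,120,90),crop(d,250,200,140,105)])])
cv2.imwrite('pics/z0.png',a)
```

```text
(no output)
```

View pics/z0.png

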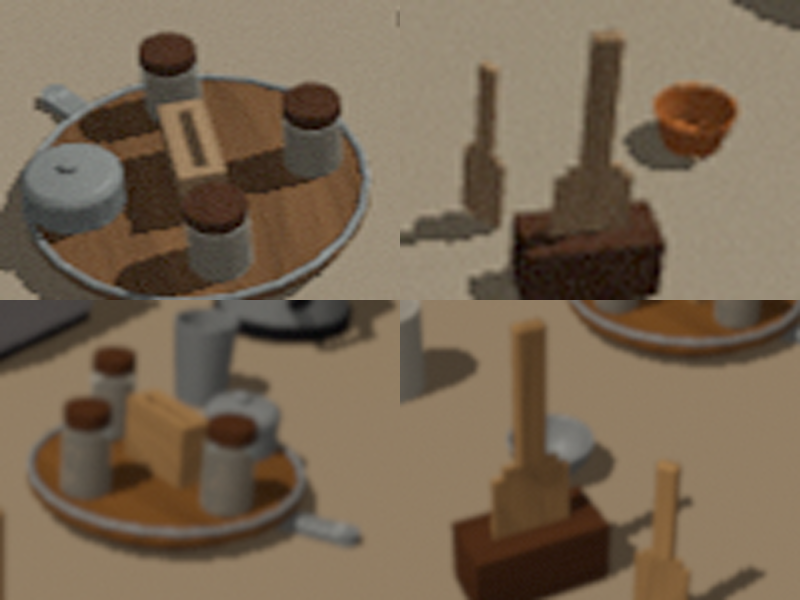

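```bash
cat > m.py <<'E'
from h import *
s=cam('scene'); d=cam('side')
def tri(a,b):
    o1,d1=ray(s,*a); o2,d2=ray(d,*b)
    t=np.linalg.lstsq(np.c_[d1,-d2],o2-o1,rcond=None)[0]; p,q=o1+d1*t[0],o2+d2*t[1]
    return ((p+q)/2).round(4),np.linalg.norm(p-q).round(4)
E
python3 - <<'E'
from m import *
print('slot',tri((278,226.1),(349.5,176.5)),onz(s,278,226.1,.087),onz(d,349.5,176.5,.087))
print('knob',tri((246.5,235.1),(377,174.4)),onz(s,246.5,235.1,.081),onz(d,377,174.4,.081))
print('tab',onz(s,241.3,214,.008),onz(d,405,215.5,.008))
for p in [(272,199.4),(308,215),(283.8,245)]: print('jar',onz(s,*p,.109))
print('handle top',onz(s,361,117,.21),onz(d,294.8,208.75,.21),tri((361,117),(294.8,208.75)))
print('stand scene',[onz(s,*p,.05)[:2].round(3) for p in [(343.4,152.4),(370,151),(372.4,157.6),(344,158)]])
print('stand side',[onz(d,*p,.05)[:2].round(3) for p in [(268.6,277),(274.5,287.5),(321.8,275),(311,266)]])
for n,p in dict(kat=(347,181),mug=(389,204),shk=(175,220),tum=(223,284)).items(): print(n,onz(s,*p,dict(kat=.035,mug=.085,shk=.09,tum=.09)[n]))
E
```

```text
slot (array([ 0.5918, -0.2144,  0.0882]), np.float64(0.0007)) [ 0.59059298 -0.21411675  0.087     ] [ 0.59326718 -0.21623881  0.087     ]
knob (array([ 0.5505, -0.2978,  0.0751]), np.float64(0.0108)) [ 0.56079455 -0.29724524  0.081     ] [ 0.54281732 -0.29311865  0.081     ]
tab [ 0.4195439  -0.24648869  0.008     ] [ 0.41613988 -0.2372809   0.008     ]
jar [ 0.51231443 -0.18166214  0.109     ]
jar [ 0.6239774  -0.13503759  0.109     ]
jar [ 0.6694751  -0.24586753  0.109     ]
handle top [0.4602091  0.20019013 0.21      ] [0.45595142 0.20545051 0.21      ] (array([0.4581, 0.2025, 0.208 ]), np.float64(0.0003))
stand scene [array([0.416, 0.174]), array([0.468, 0.255]), array([0.5  , 0.236]), array([0.442, 0.155])]
stand side [array([0.503, 0.233]), array([0.473, 0.249]), array([0.422, 0.163]), array([0.457, 0.153])]
kat [0.52638746 0.09725347 0.035     ]
mug [0.71696397 0.09359485 0.085     ]
shk [ 0.39993323 -0.43049109  0.09      ]
tum [ 0.66505383 -0.41960491  0.09      ]
```

```bash
cat > go.py <<'E'
from h import *
import sys
def go(x,y,z,yaw=None):
    o=telemetry.get_obs(); Rm=R.from_euler('xyz',o['tool_rot'],degrees=True).as_matrix()
    p=np.array(o['tool_pos']); d=Rm.T@(np.array([x,y,z])-p)*100
    n=int(np.ceil(np.linalg.norm(d)/5.0)); cy=np.degrees(np.arctan2(Rm[1,0],Rm[0,0]))
    print('t',o['time_s'],'pos',p.round(4),'rot',np.round(o['tool_rot'],2),'F',np.round(o['force'],1),'w',round(o['grip_width'],4),'| total cm',d.round(2),'rows',n,'each',(d/max(n,1)).round(2))
    if yaw is not None: print('twist total',round(-((yaw-cy+180)%360-180),2))
if __name__=='__main__': go(*map(float,sys.argv[1:]))
E
python3 go.py 0.5 -0.2 0.30 -32.5
```

```text
t 0.25 pos [ 0.2842 -0.5843  0.222 ] rot [ 1.7999e+02  5.0000e-02 -6.4060e+01] F [-0.3 -0.3  0.1] w 0.0868 | total cm [-25.12 -36.22  -7.78] rows 9 each [-2.79 -4.02 -0.86]
twist total -31.56
```

Emit:
arm_command --pt "-2.8 -4 -1" --pt "-2.8 -4 -1" --pt "-2.8 -4 -1" --pt "-2.8 -4 -1" --pt "-2.8 -4 -1" --pt "-2.8 -4 -1" --pt "-2.8 -4 -1" --pt "-2.8 -4 -1" --pt "-2.8 -4 -1" --pt "0 0 0" --twist '[0, 0, 0, 0, 0, 0, 0, 0, 0, 0]' --grip 100

```text
time_s: 1.5
tool_pos: [0.5039, -0.1878, 0.3136]
tool_rot: [-180.0, 0.1, -64.1]
force: [-0.2, -0.5, -0.2]
grip_width: 0.0871
```

```bash
python3 go.py 0.42 0.11 0.30 -32.5
```

```text
t 1.5 pos [ 0.5039 -0.1878  0.3136] rot [-1.7997e+02  8.0000e-02 -6.4140e+01] F [-0.2 -0.5 -0.2] w 0.0871 | total cm [-30.45  -5.44   1.4 ] rows 7 each [-4.35 -0.78  0.2 ]
twist total -31.64
```

```bash
python3 go.py 0.458 0.2025 0.30 -32.5
```

```text
t 1.5 pos [ 0.5039 -0.1878  0.3136] rot [-1.7997e+02  8.0000e-02 -6.4140e+01] F [-0.2 -0.5 -0.2] w 0.0871 | total cm [-37.12 -12.9    1.42] rows 8 each [-4.64 -1.61  0.18]
twist total -31.64
```

Emit:
arm_command --pt "-5.3 -1.85 0.1" --pt "-5.3 -1.85 0.1" --pt "-5.3 -1.85 0.1" --pt "-5.3 -1.85 0.1" --pt "-5.3 -1.85 0.1" --pt "-5.3 -1.85 0.1" --pt "-5.3 -1.85 0.1" --pt "0 0 0" --pt "0 0 0" --twist '[0, 0, 0, 0, 0, 0, 0, -10.5, -10.5]'

```text
time_s: 2.62
tool_pos: [0.4585, 0.2067, 0.3047]
tool_rot: [179.9, -0.1, -43.6]
force: [-0.5, -0.7, 0.1]
grip_width: 0.0869
```

Emit:
arm_command --pt "0 0 0" --pt "0 0 0" --twist '[-10.5, 0]'

```text
time_s: 2.88
tool_pos: [0.4587, 0.2053, 0.3043]
tool_rot: [179.9, -0.1, -33.1]
force: [-0.6, -0.5, -0.5]
grip_width: 0.0869
```

Run:
```python
from go import *
go(0.458,0.2025,0.30,-32.5)
c=cam('wrist'); print(proj(c,[.458,.2025,.21]),proj(c,[.458,.2025,.05]))
i=cv2.resize(c['img'],(800,500)); cv2.imwrite('pics/w1.png',i); cv2.imwrite('pics/w1raw.png',c['img'])
```

```text
t 2.875 pos [0.4587 0.2053 0.3043] rot [ 1.7985e+02 -1.4000e-01 -3.3080e+01] F [-0.6 -0.5 -0.5] w 0.0869 | total cm [0.1  0.27 0.43] rows 1 each [0.1  0.27 0.43]
twist total -0.58
(np.float64(316.64781272457543), np.float64(197.88499856232403)) (np.float64(316.9361775421424), np.float64(161.99533184998012))
```

View pics/w1.png

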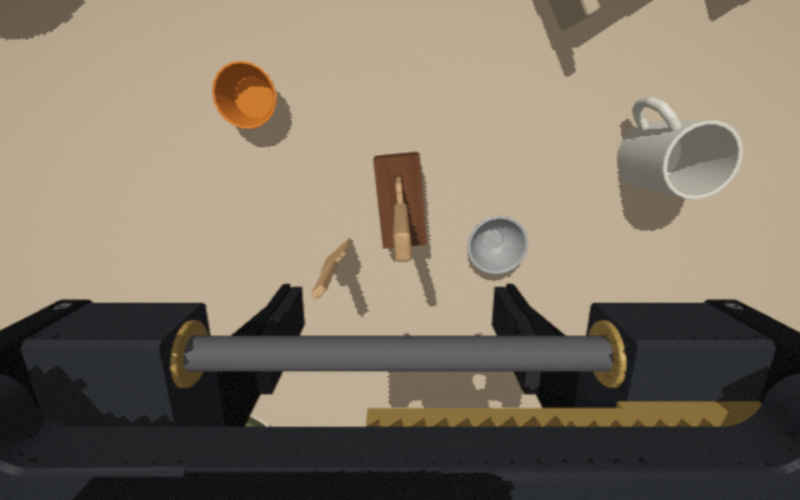

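The wrist view shows the stand top with corners (375,157), (419,152), (427,245) and (384,248), in 800-px coordinates. The handle's top face is at about (402,254), between the fingers, and the katori at (498,245) is clear.

Run:
```python
from go import *
c=cam('wrist')
P=[onz(c,u/1.25,v/1.25,.05)[:2] for u,v in [(375,157),(419,152),(427,245),(384,248)]]
print(np.round(P,4),np.mean(P,0))
for a,b in [(0,3),(1,2)]: v=P[a]-P[b]; print(np.degrees(np.arctan2(v[1],v[0])),np.linalg.norm(v))
for a,b in [(0,1),(3,2)]: v=P[b]-P[a]; print(np.degrees(np.arctan2(v[1],v[0])),np.linalg.norm(v))
print('handle',onz(c,402/1.25,254/1.25,.21))
# handle top by mask
i=cv2.imread('pics/w1raw.png')[135:212,300:345]; hsv=cv2.cvtColor(i,cv2.COLOR_BGR2HSV)
m=((hsv[...,0]<20)&(hsv[...,1]>90)&(hsv[...,2]>110)).astype('uint8'); n,l,st,ce=cv2.connectedComponentsWithStats(m); print(st,ce)
```

```text
[[0.466  0.2554]
 [0.5077 0.2344]
 [0.4604 0.1426]
 [0.4178 0.1663]] [0.46298726 0.19968424]
61.591833243025505 0.10133135892113573
62.75587612511126 0.10315282001978464
-26.861935513264104 0.046661639108708304
-29.044194916634588 0.04874319960476596
handle [0.45895905 0.19598701 0.21      ]
[[   0    0   45   77 2546]
 [   0    0    6   28   60]
 [  13    0    3    5   14]
 [  19    1    1    1    1]
 [  23    1    2    4    4]
 [  36    0    1    2    2]
 [   9    6   21   68  711]
 [  23    6    3    3    5]
 [  37    6    1    1    1]
 [  24   10    2    3    4]
 [   7   12    2    2    2]
 [   6   15    3    3    5]
 [  24   14    3    5    7]
 [  38   17    1    3    3]
 [   4   18    1    1    1]
 [   6   19    7   24   55]
 [  26   20    1    1    1]
 [  36   20    1    1    1]
 [  26   23    1    1    1]
 [   3   29    1    7    7]
 [   6   31    1    1    1]
 [  39   32    1    1    1]
 [   7   37    1    1    1]
 [   4   39    1    7    7]
 [   7   41    1    1    1]
 [   7   44    1    1    1]
 [  40   45    1    1    1]
 [   5   47    1    7    7]
 [   6   57    7    7   13]
 [  12   61    1    1    1]] [[23.56166536 36.94265515]
 [ 1.8        13.76666667]
 [13.92857143  2.        ]
 [19.          1.        ]
 [23.25        2.5       ]
 [36.          0.5       ]
 [20.06188467 45.97890295]
 [23.8         7.2       ]
 [37.          6.        ]
 [24.25       11.25      ]
 [ 7.5        12.5       ]
 [ 7.2        16.4       ]
 [25.         16.14285714]
 [38.         18.        ]
 [ 4.         18.        ]
 [ 9.16363636 30.16363636]
 [26.         20.        ]
 [36.         20.        ]
 [26.         23.        ]
 [ 3.         32.        ]
 [ 6.         31.        ]
 [39.         32.        ]
 [ 7.         37.        ]
 [ 4.         42.        ]
 [ 7.         41.        ]
 [ 7.         44.        ]
 [40.         45.        ]
 [ 5.         50.        ]
 [ 7.69230769 61.30769231]
 [12.         61.        ]]
```

```bash
python3 go.py 0.461 0.199 0.158 -29
```

```text
t 2.975 pos [0.4587 0.2055 0.3043] rot [ 1.7986e+02 -1.4000e-01 -3.3170e+01] F [-0.2  0.  -0.1] w 0.0866 | total cm [ 0.51  0.38 14.63] rows 3 each [0.17 0.13 4.88]
twist total -4.17
```

Emit:
arm_command --pt "0.5 0.4 0" --pt "0 0 4" --pt "0 0 4" --pt "0 0 4" --pt "0 0 2.3" --pt "0 0 0" --twist '[-4, 0, 0, 0, 0, 0]'

```text
time_s: 3.72
tool_pos: [0.4627, 0.1961, 0.158]
tool_rot: [179.9, -0.3, -30.2]
force: [0.0, -0.4, 0.2]
grip_width: 0.0873
```

Emit:
arm_command --pt "0 0 0" --pt "0 0 0" --pt "0 0 0" --pt "0 0 0" --pt "0 0 0" --pt "0 0 0" --pt "0 0 0" --pt "0 0 0" --twist '[0, 0, 0, 0, 0, 0, 0, 0]' --grip 0 --force 25

```text
time_s: 4.72
tool_pos: [0.4653, 0.1969, 0.1621]
tool_rot: [-179.8, -0.6, -30.4]
force: [-0.8, 0.4, -0.2]
grip_width: 0.0151
```

```bash
python3 go.py 0.461 0.199 0.28 -29; python3 -c "
from h import *
c=cam('side');cv2.imwrite('pics/s2.png',c['img'])"
```

```text
t 4.725 pos [0.4653 0.1969 0.1621] rot [-179.84   -0.57  -30.4 ] F [-0.8  0.4 -0.2] w 0.0151 | total cm [ -0.36  -0.   -11.79] rows 3 each [-0.12 -0.   -3.93]
twist total -1.4
```

Emit:
arm_command --pt "0 0 0" --pt "0 0 0" --pt "0 0 0" --twist '[0, 0, 0]'

```text
time_s: 5.15
tool_pos: [0.4603, 0.201, 0.1621]
tool_rot: [-179.9, 0.0, -30.2]
force: [-2.2, -0.9, 2.4]
grip_width: 0.0121
```

```bash
python3 go.py 0.461 0.199 0.28 -29
```

```text
t 5.15 pos [0.4603 0.201  0.1621] rot [-1.7992e+02  2.0000e-02 -3.0220e+01] F [-2.2 -0.9  2.4] w 0.0121 | total cm [  0.16   0.12 -11.79] rows 3 each [ 0.05  0.04 -3.93]
twist total -1.22
```

Emit:
arm_command --pt "0 0 -1.5" --pt "0 0 -2" --pt "0 0 -2" --pt "0 0 -2" --pt "0 0 -2.5" --pt "0 0 -3" --pt "0 0 0" --twist '[0, 0, 0, 0, 0, 0, 0]'

```text
time_s: 6.02
tool_pos: [0.4653, 0.1964, 0.3009]
tool_rot: [-179.7, -0.7, -30.5]
force: [0.7, -0.2, -1.7]
grip_width: 0.0119
```

```bash
python3 go.py 0.592 -0.2145 0.294 68
```

```text
t 6.025 pos [0.4653 0.1964 0.3009] rot [-179.71   -0.72  -30.53] F [ 0.7 -0.2 -1.7] w 0.0119 | total cm [31.78 28.96  0.95] rows 9 each [3.53 3.22 0.11]
twist total -98.53
```

Emit:
arm_command --pt "2 1.8 0" --pt "4.2 3.9 0.1" --pt "4.2 3.9 0.1" --pt "4.2 3.9 0.1" --pt "4.2 3.9 0.1" --pt "4.2 3.9 0.1" --pt "4.2 3.8 0.1" --pt "3 2.7 0.1" --pt "1 1 0" --pt "0 0 0" --twist '[0, 0, 0, 0, 0, 0, 0, 0, 0, 0]'

```text
time_s: 7.28
tool_pos: [0.5904, -0.2271, 0.2911]
tool_rot: [180.0, -0.8, -30.6]
force: [-0.0, 0.7, -0.4]
grip_width: 0.0117
```

Emit:
arm_command --pt "0 0 0" --pt "0 0 0" --pt "0 0 0" --pt "0 0 0" --pt "0 0 0" --pt "0 0 0" --pt "0 0 0" --pt "0 0 0" --pt "0 0 0" --pt "0 0 0" --twist '[-10, -10, -10, -10, -10, -10, -10, -10, -10, -8]'

```text
time_s: 8.52
tool_pos: [0.5902, -0.198, 0.2945]
tool_rot: [179.2, 0.0, 72.7]
force: [-0.2, -0.1, -0.6]
grip_width: 0.0117
```

Run:
```python
from go import *
go(0.592,-0.2145,0.294,68)
c=cam('wrist'); cv2.imwrite('pics/w2raw.png',c['img'])
s=cam('scene'); d=cam('side'); cv2.imwrite('pics/s3.png',s['img']); cv2.imwrite('pics/d3.png',d['img'])
def crop(i,x,y,w,h): return cv2.resize(i[y:y+h,x:x+w],(400,300),interpolation=cv2.INTER_CUBIC)
cv2.imwrite('pics/z3.png',np.vstack([np.hstack([crop(s['img'],220,150,120,90),crop(d['img'],290,120,120,90)]),np.hstack([cv2.resize(c['img'][100:400],(800,300))])]))
```

```text
t 8.525 pos [ 0.5902 -0.198   0.2945] rot [179.15   0.    72.65] F [-0.2 -0.1 -0.6] w 0.0117 | total cm [-1.53  0.66  0.06] rows 1 each [-1.53  0.66  0.06]
twist total 4.65
```

View pics/z3.png

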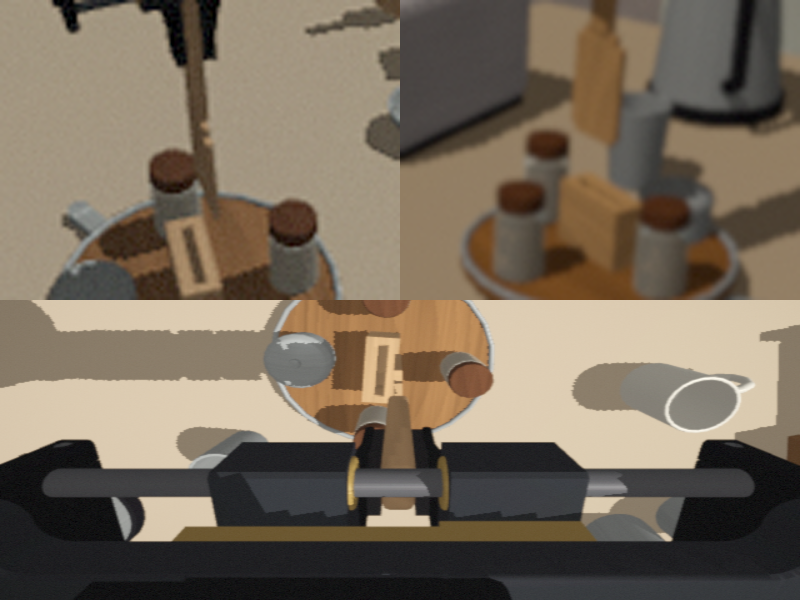

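The wrist view shows the block top at about raw (290-325, 137-203), with the slot in the middle. The dabba is at left, and the spatula hangs upright above and a little off the slot. I'll measure the block top more closely.

Run:
```python
from go import *
i=cv2.imread('pics/w2raw.png')[125:215,275:345]
cv2.imwrite('pics/z4.png',cv2.resize(i,None,fx=8,fy=6.6,interpolation=cv2.INTER_CUBIC))
```

```text
(no output)
```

View pics/z4.png

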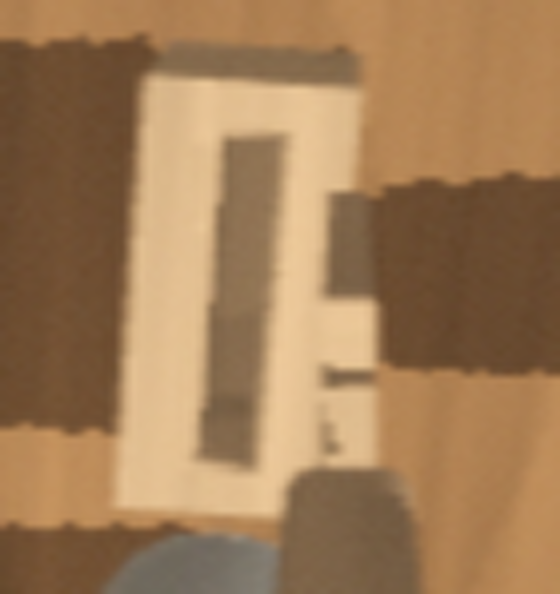

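Run:
```python
from m import *
o=telemetry.get_obs(); p=np.array(o['tool_pos']); Rm=R.from_euler('xyz',o['tool_rot'],degrees=True).as_matrix(); print(p,o['tool_rot'],o['time_s'])
c=cam('wrist')
f=lambda u,v,z=.087: onz(c,u/8+275,v/6.6+125,z)[:2]
S=[f(225,137),f(288,135),f(253,463),f(197,460)]; print('slot',np.mean(S,0).round(4))
B=[f(147,72),f(360,85),f(115,507)]; print('block c',((B[1]+B[2])/2).round(4))
for a,b in [(S[3],S[0]),(S[2],S[1]),(B[2],B[0])]:
    v=b-a; print('ang',np.degrees(np.arctan2(v[1],v[0])).round(2),np.linalg.norm(v).round(4))
b,e=tri((283,212),(348.5,160)); print('blade bottom',b,e,'tool frame',(Rm.T@(b-p)).round(4))
b0=p+Rm@np.array([0,0,.152]); print('nominal bottom',b0,proj(s,b0),proj(d,b0))
for y in(-.024,.024):
    q=p+Rm@np.array([0,y,.152]); print(y,proj(s,q),proj(d,q))
```

```text
[ 0.590221   -0.19991018  0.29428824] [1.79153142e+02 1.34351685e-02 7.20876438e+01] 8.775
slot [ 0.5929 -0.2188]
block c [ 0.5925 -0.2198]
ang 157.13 0.0615
ang 156.63 0.0625
ang 157.17 0.0827
blade bottom [ 0.595  -0.2004  0.142 ] 0.0078 tool frame [0.001  0.0024 0.1523]
nominal bottom [ 0.59234769 -0.20063505  0.14230485] (np.float64(281.0460555119314), np.float64(210.80900943189104)) (np.float64(348.0203319594202), np.float64(160.5008293600024))
-0.024 (np.float64(278.68384184419665), np.float64(204.76422708404843)) (np.float64(353.5678622536887), np.float64(163.29112998040557))
0.024 (np.float64(283.48638672339655), np.float64(217.0536905254941)) (np.float64(342.6445148002285), np.float64(157.796897130923))
```

```bash
python3 go.py 0.5925 -0.217 0.255 67.3
```

```text
t 8.825 pos [ 0.5902 -0.2003  0.2942] rot [1.7916e+02 2.0000e-02 7.2080e+01] F [ 0.1  0.3 -1. ] w 0.012 | total cm [-1.52  0.67  3.93] rows 1 each [-1.52  0.67  3.93]
twist total 4.78
```

Emit:
arm_command --pt "-1.5 0.7 0" --pt "0 0 0" --pt "0 0 0" --pt "0 0 2" --pt "0 0 1.5" --pt "0 0 0" --twist '[0, 4.5, 0, 0, 0, 0]'

```text
time_s: 9.57
tool_pos: [0.592, -0.2217, 0.2551]
tool_rot: [179.3, 0.0, 67.3]
force: [-0.1, 0.1, 0.1]
grip_width: 0.0121
```

Run:
```python
from go import *
go(0.5925,-0.217,0.25,67.3)
c=cam('wrist'); cv2.imwrite('pics/w3raw.png',c['img'])
s=cam('scene'); d=cam('side')
print(proj(c,[.5925,-.217,.087]))
def crop(i,x,y,w,h): return cv2.resize(i[y:y+h,x:x+w],(400,300),interpolation=cv2.INTER_CUBIC)
cv2.imwrite('pics/z5.png',np.vstack([np.hstack([crop(s['img'],240,170,80,60),crop(d['img'],310,140,80,60)]),np.hstack([crop(c['img'],270,120,80,60),crop(c['img'],220,100,200,150)])]))
```

```text
t 9.575 pos [ 0.592  -0.2217  0.2551] rot [1.7927e+02 5.0000e-02 6.7290e+01] F [-0.1  0.1  0.1] w 0.0121 | total cm [ 0.45 -0.14  0.51] rows 1 each [ 0.45 -0.14  0.51]
twist total -0.01
(np.float64(323.1919431716796), np.float64(170.84381516835376))
```

View pics/z5.png

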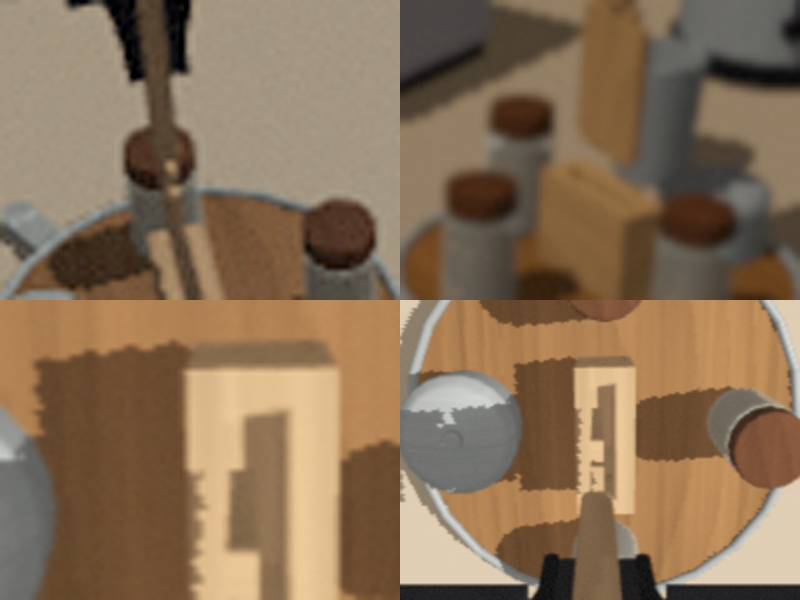

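Run:
```python
from go import *
c=cam('wrist'); o=telemetry.get_obs(); p=np.array(o['tool_pos']); print(p,o['tool_rot'])
Rm=R.from_euler('xyz',o['tool_rot'],degrees=True).as_matrix()
a=onz(c,322.6,133.5,.087); b=onz(c,322.3,207,.087); m=(a+b)/2; v=a-b
print(m,np.linalg.norm(v),np.degrees(np.arctan2(v[1],v[0])))
print('slot end',onz(c,323.4,142.4,.087), 'center from it',onz(c,323.4,142.4,.087)-.031*v/np.linalg.norm(v))
bot=p+Rm@[0,0,.152]; print('bottom',bot,'need tool',(Rm.T@(m-bot))*100, proj(c,bot))
print('ends of blade foot proj', [proj(c,p+Rm@[0,y,.152]) for y in(-.024,.024)])
# static predictions
s=cam('scene'); d=cam('side')
for y in(-.024,.024): q=p+Rm@[0,y,.152]; print((np.array(proj(s,q))-[240,170])*5,(np.array(proj(d,q))-[310,140])*5)
```

```text
[ 0.59337762 -0.22163514  0.25795464] [1.79015820e+02 3.63093394e-02 6.72866386e+01]
[ 0.5952582 -0.2184624  0.087    ] 0.08297670668209857 157.26949709972212
slot end [ 0.56601821 -0.20524287  0.087     ] center from it [ 0.59461052 -0.21722118  0.087     ]
bottom [ 0.59574876 -0.22273207  0.1059771 ] need tool [ 0.37611594 -0.24267302  1.89358304] (np.float64(319.05677581107113), np.float64(177.87415750254485))
ends of blade foot proj [(np.float64(319.0642547672098), np.float64(155.0565353148904)), (np.float64(319.04960963417426), np.float64(199.73751836901832))]
[171.58613142 239.52213636] [225.91798417 163.23555369]
[187.14269244 303.77540761] [178.10180308 133.66121846]
```

Emit:
arm_command --pt "0.3 -0.15 0" --pt "0 0 0.7" --pt "0 0 0" --twist '[0, 0, 0]'

```text
time_s: 10.25
tool_pos: [0.5937, -0.2179, 0.2515]
tool_rot: [178.9, 0.0, 67.3]
force: [0.1, -0.8, -1.1]
grip_width: 0.0117
```

Run:
```python
from go import *
go(0.5933,-0.217,0.22,67.3)
c=cam('wrist'); cv2.imwrite('pics/w4raw.png',c['img'])
s=cam('scene'); d=cam('side')
go(0.5933,-0.217,0.22,67.3)
def crop(i,x,y,w,h): return cv2.resize(i[y:y+h,x:x+w],(400,300),interpolation=cv2.INTER_CUBIC)
cv2.imwrite('pics/z6.png',np.hstack([crop(s['img'],252,195,52,39),crop(d['img'],320,150,60,45)]))
```

```text
t 10.25 pos [ 0.5937 -0.2179  0.2515] rot [1.7892e+02 4.0000e-02 6.7300e+01] F [ 0.1 -0.8 -1.1] w 0.0117 | total cm [ 0.07 -0.13  3.15] rows 1 each [ 0.07 -0.13  3.15]
twist total 0.0
t 10.4 pos [ 0.5942 -0.218   0.2524] rot [1.7884e+02 3.0000e-02 6.7310e+01] F [-0.1  0.3 -1.1] w 0.0118 | total cm [ 0.06 -0.18  3.23] rows 1 each [ 0.06 -0.18  3.23]
twist total 0.01
```

View pics/z6.png

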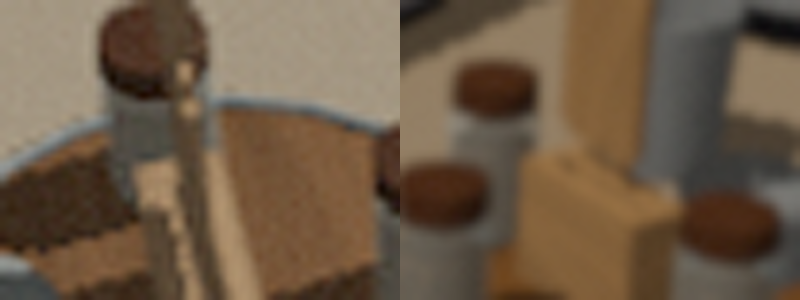

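The scene view is edge-on to the blade. The blade line at x≈190 matches the slot's centreline once the 13 mm height is allowed for, and the side view agrees within about 1 mm. I'll lower it in small steps.

Emit:
arm_command --pt "0 0 0.6" --pt "0 0 0.6" --pt "0 0 0.6" --pt "0 0 0.6" --twist '[0, 0, 0, 0]'

```text
time_s: 10.9
tool_pos: [0.5954, -0.2184, 0.2313]
tool_rot: [178.6, 0.1, 67.3]
force: [-8.0, 1.8, 30.3]
grip_width: 0.0118
```

Emit:
arm_command --pt "0 0 -0.5" --pt "0 -0.3 0" --pt "0 0 0" --twist '[0, 0, 0]'

```text
time_s: 11.28
tool_pos: [0.5923, -0.217, 0.2362]
tool_rot: [178.6, 0.1, 67.3]
force: [0.2, 0.3, -0.6]
grip_width: 0.012
```

```bash
python3 go.py 0.5925 -0.217 0.22 67.3
```

```text
t 11.275 pos [ 0.5923 -0.217   0.2362] rot [1.7863e+02 8.0000e-02 6.7290e+01] F [ 0.2  0.3 -0.6] w 0.012 | total cm [ 0.01 -0.02  1.62] rows 1 each [ 0.01 -0.02  1.62]
twist total -0.01
```

Emit:
arm_command --pt "0 0 0.5" --pt "0 0 0.5" --pt "0 0 0.3" --twist '[0, 0, 0]'

```text
time_s: 11.65
tool_pos: [0.5935, -0.2171, 0.2305]
tool_rot: [178.3, 0.2, 67.3]
force: [-6.0, 1.4, 13.4]
grip_width: 0.0121
```

Emit:
arm_command --pt "0 0 -0.4" --pt "0 -0.45 0" --pt "0 0 0" --pt "0 0 0.5" --pt "0 0 0.4" --twist '[0, 0, 0, 0, 0]'

```text
time_s: 12.28
tool_pos: [0.5885, -0.2152, 0.2227]
tool_rot: [178.5, 0.2, 67.3]
force: [-0.2, 0.1, -1.2]
grip_width: 0.0121
```

Free now, so I'll continue down.

Emit:
arm_command --pt "0 0 0.5" --pt "0 0 0.5" --pt "0 0 0.5" --pt "0 0 0.5" --twist '[0, 0, 0, 0]'

```text
time_s: 12.78
tool_pos: [0.5887, -0.2155, 0.2004]
tool_rot: [178.5, 0.2, 67.3]
force: [-0.1, -0.3, 0.3]
grip_width: 0.012
```

Emit:
arm_command --pt "0 0 0.4" --pt "0 0 0.3" --pt "0 0 0.2" --twist '[0, 0, 0]'

```text
time_s: 13.15
tool_pos: [0.589, -0.2157, 0.1911]
tool_rot: [178.5, 0.2, 67.3]
force: [-1.7, -0.6, 7.1]
grip_width: 0.0118
```

Emit:
arm_command --pt "0 0 0" --pt "0 0 0" --pt "0 0 0" --pt "0 0 0" --twist '[0, 0, 3, 5]'

```text
time_s: 13.65
tool_pos: [0.5893, -0.2155, 0.1914]
tool_rot: [178.5, -0.1, 59.1]
force: [0.5, 0.7, -0.3]
grip_width: 0.012
```

Emit:
arm_command --pt "0 0 0" --pt "0 0 0" --pt "0 0 0" --pt "0 0 0" --pt "0 0 0" --pt "0 0 0" --twist '[5, 5, 5, 5, 5, 0]'

```text
time_s: 14.4
tool_pos: [0.5892, -0.2159, 0.1914]
tool_rot: [178.6, -0.7, 33.3]
force: [0.2, 0.5, -0.5]
grip_width: 0.0118
```

Run:
```python
from go import *
go(0.589,-0.2155,0.191,8)
c=cam('wrist'); cv2.imwrite('pics/w5raw.png',c['img'])
s=cam('scene'); d=cam('side')
def crop(i,x,y,w,h): return cv2.resize(i[y:y+h,x:x+w],(400,300),interpolation=cv2.INTER_CUBIC)
cv2.imwrite('pics/z7.png',np.vstack([np.hstack([crop(s['img'],230,190,104,78),crop(d['img'],300,145,120,90)]),cv2.resize(c['img'][0:240],(800,300))]))
```

```text
t 14.4 pos [ 0.5892 -0.2159  0.1914] rot [178.61  -0.69  33.3 ] F [ 0.2  0.5 -0.5] w 0.0118 | total cm [-0.   -0.05  0.03] rows 1 each [-0.   -0.05  0.03]
twist total 25.3
```

View pics/z7.png

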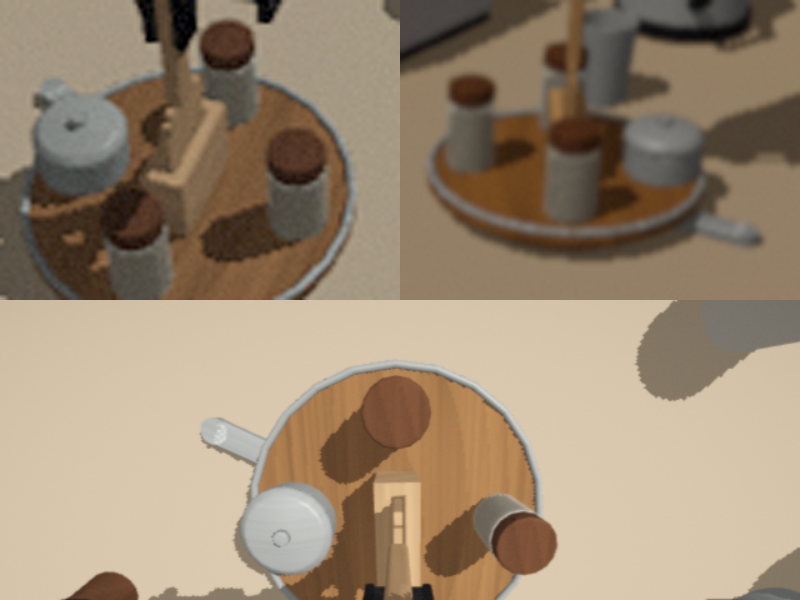

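The carousel turned with the seated spatula. In the wrist view the tab tip is at (206,430), the dabba knob at (281,538) and the opposite jar lid at (525,543). I'll work out the remaining angle.

```bash
cat > a.py <<'E'
from go import *
def run(c,f,tip,knob,jar):
    t=onz(c,*f(*tip),.012); k=onz(c,*f(*knob),.081); j=onz(c,*f(*jar),.109)
    ax=(k+j)[:2]/2; g=lambda v:np.degrees(np.arctan2(v[1],v[0]))
    print('axis',ax,'|k-j|',np.linalg.norm((k-j)[:2]),'tip r',np.linalg.norm(t[:2]-ax))
    for A in (ax,np.array([.593,-.2165])): print('tab yaw',g(A-t[:2]),'knob',g(A-k[:2]),'jar',g(j[:2]-A))
    print('turntable yaw',g((j-k)[:2]))
E
python3 - <<'E'
from a import *
c=cam('wrist'); run(c,lambda u,v:(u*.8,(v-300)*.8),(203,428),(281,538),(525,543))
s=cam('scene'); run(s,lambda u,v:(230+u*.26,190+v*.26),(40,92),(74,123),(297,150))
d=cam('side'); run(d,lambda u,v:(300+(u-400)*.3,145+v*.3),(759,235),(668,121),(471,88))
E
```

```text
axis [ 0.59133399 -0.21694287] |k-j| 0.16996444301491165 tip r 0.17775301159087015
tab yaw 9.119748772042938 knob 34.93647587605557 jar 34.93647587605552
tab yaw 9.175045481644343 knob 34.545463608566315 jar 35.34267912558894
turntable yaw 34.93647587605554
axis [ 0.59367966 -0.21704976] |k-j| 0.17186237954317685 tip r 0.17569451436259287
tab yaw 10.761812187067124 knob 36.012128300695835 jar 36.012128300695835
tab yaw 10.980029892129766 knob 36.57655175010389 jar 35.450672697168265
turntable yaw 36.012128300695835
axis [ 0.58106223 -0.20413643] |k-j| 0.17247557093458918 tip r 0.17627172371704566
tab yaw 10.147500754095512 knob 36.01146704553889 jar 36.01146704553889
tab yaw 5.755637638838154 knob 25.140669075771743 jar 47.48528374627748
turntable yaw 36.01146704553889
```

Emit:
arm_command --pt "0 0 0" --pt "0 0 0" --pt "0 0 0" --pt "0 0 0" --pt "0 0 0" --pt "0 0 0" --pt "0 0 0" --pt "0 0 0" --twist '[5, 5, 5, 5, 4, 1.2, 0, 0]'

```text
time_s: 15.7
tool_pos: [0.5886, -0.2164, 0.1912]
tool_rot: [179.0, -1.1, 7.6]
force: [-0.1, -0.2, -0.6]
grip_width: 0.0119
```

Run:
```python
from go import *
go(0.589,-0.2155,0.191,8)
c=cam('wrist'); cv2.imwrite('pics/w6raw.png',c['img'])
s=cam('scene'); d=cam('side')
def crop(i,x,y,w,h): return cv2.resize(i[y:y+h,x:x+w],(400,300),interpolation=cv2.INTER_CUBIC)
cv2.imwrite('pics/z8.png',np.vstack([np.hstack([crop(s['img'],230,190,104,78),crop(d['img'],300,145,120,90)]),cv2.resize(c['img'][0:240],(800,300))]))
```

```text
t 15.7 pos [ 0.5886 -0.2164  0.1912] rot [179.05  -1.13   7.6 ] F [-0.1 -0.2 -0.6] w 0.0119 | total cm [ 0.05 -0.08  0.02] rows 1 each [ 0.05 -0.08  0.02]
twist total -0.4
```

View pics/z8.png

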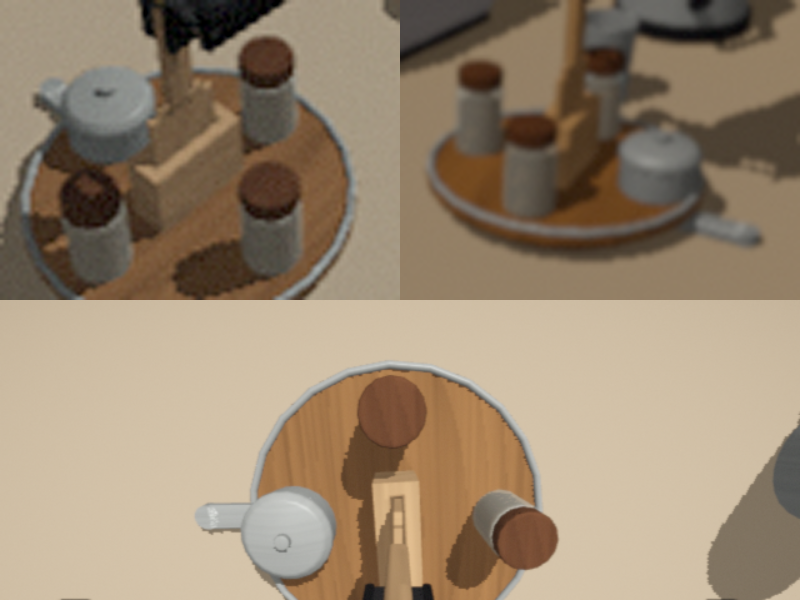

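Run:
```python
from a import *
c=cam('wrist'); run(c,lambda u,v:(u*.8,(v-300)*.8),(197,517),(282,542),(526,539))
s=cam('scene'); run(s,lambda u,v:(230+u*.26,190+v*.26),(40,92),(103,90),(270,183))
d=cam('side'); run(d,lambda u,v:(300+(u-400)*.3,145+v*.3),(759,235),(664,133),(480,73))
go(.5886,-.2164,.1912,7.6)
```

```text
axis [ 0.59210846 -0.21692079] |k-j| 0.16985039889701442 tip r 0.17873679503213397
tab yaw 8.532088508861788 knob 10.941032538036719 jar 10.941032538036703
tab yaw 8.622603891209902 knob 11.10376909275056 jar 10.774593609290374
turntable yaw 10.941032538036712
axis [ 0.59218037 -0.21617184] |k-j| 0.17032291844498232 tip r 0.17438927456746992
tab yaw 11.137164664852408 knob 12.072398720116235 jar 12.072398720116235
tab yaw 10.980029892129766 knob 11.74399618373806 jar 12.406502401911995
turntable yaw 12.072398720116235
axis [ 0.58324452 -0.20814529] |k-j| 0.16765121671022165 tip r 0.17776634843626518
tab yaw 8.751558122927817 knob 15.621759496167371 jar 15.621759496167371
tab yaw 5.755637638838154 knob 8.930161277793042 jar 23.545827369034786
turntable yaw 15.621759496167371
t 16.0 pos [ 0.5886 -0.2164  0.1912] rot [179.05  -1.13   7.56] F [ 0.1 -0.1 -0.3] w 0.0118 | total cm [ 0.  0. -0.] rows 1 each [ 0.  0. -0.]
twist total -0.04
```

Emit:
arm_command --pt "0 0 0" --pt "0 0 0" --pt "0 0 0" --pt "0 0 0" --pt "0 0 0" --twist '[1.8, 0, 0, 0, 0]'

```text
time_s: 16.62
tool_pos: [0.5886, -0.2164, 0.1912]
tool_rot: [179.1, -1.2, 5.7]
force: [-0.0, -0.8, -2.0]
grip_width: 0.0122
```

Run:
```python
from a import *
go(.5886,-.2164,.1912,5.8)
c=cam('wrist')
i=c['img']; a=cv2.imread('pics/w6raw.png')
# knob shift via phase correlation / template around knob
t=a[175:212,205:247]; r=cv2.matchTemplate(i[165:222,195:257],t,cv2.TM_CCOEFF_NORMED); print('dabba shift',np.array(cv2.minMaxLoc(r)[3])-10,r.max())
t=a[164:184,152:196]; r=cv2.matchTemplate(i[154:194,142:206],t,cv2.TM_CCOEFF_NORMED); print('tab shift',np.array(cv2.minMaxLoc(r)[3])-10,r.max())
cv2.imwrite('pics/z9.png',cv2.resize(i[100:250,130:290],(640,600),interpolation=cv2.INTER_CUBIC))
```

```text
t 16.625 pos [ 0.5886 -0.2164  0.1912] rot [179.08  -1.17   5.65] F [-0.  -0.8 -2. ] w 0.0122 | total cm [-0.  0. -0.] rows 1 each [-0.  0. -0.]
twist total -0.15
dabba shift [ 0 -1] 0.9035106
tab shift [0 5] 0.88991565
```

View pics/z9.png

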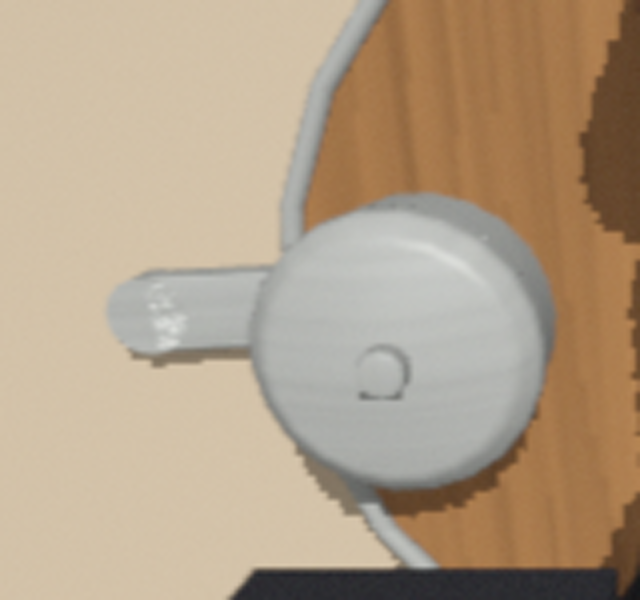

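The tab tip is at raw (157.5,178) and the knob at raw (226.3,193). One last numeric check, then hand in if it passes.

Run:
```python
from a import *
c=cam('wrist'); t=onz(c,157.5,178,.008); k=onz(c,226.3,193,.081); A=np.array([.5922,-.2168])
g=lambda v:np.degrees(np.arctan2(v[1],v[0])); e=g(A-t[:2])-g(A-k[:2]); print('tab',g(A-t[:2]),'knob',g(A-k[:2]),e,np.linalg.norm(k[:2]-A))
o=telemetry.get_obs(); print(np.round(o['joint_velocities'],2),o['grip_width'],o['tool_pos'],o['tool_rot'])
if abs(e)<3: print('signing',env.sign_off())
```

```text
tab 8.551055416598258 knob 8.730186038382348 -0.17913062178408978 0.08417572725730506
[-0.02  0.   -0.04  0.04 -0.07  0.05  0.  ] 0.011826104943662794 [ 0.58858991 -0.21635824  0.1911487 ] [179.08196757  -1.16604031   5.65002075]
the job is handed in; nothing more can be done
signing None
```

I took the full-size spatula from its stand, slid it down to the floor of the carousel slot, and turned the carousel about 59° clockwise until the dabba faced the pointer tab. The job was handed in at about 17 s, still gripping the handle at the 25 N setting. The sign-off gives no verdict.

**Last checks:**
- **Alignment:** the wrist camera put the dabba within about 0.2° of the tab. One step earlier, before the last 1.8° correction, the wrist and scene cameras differed by about 1.5°. The side camera was off by several degrees, so I did not rely on it.
- **Seating:** the TCP was at 0.191 m, which matches the nominal seated depth. A floor contact of about 7 N was felt on insertion.
- **Grip and stillness:** the fingers were at 11.8 mm on the 12 mm handle, the arm was still, and the tool was tilted about 1.5°.

**What went wrong on the way:** the first two tries at the slot caught on its end, with 30 N and then 13 N upward. I backed off, shifted about 3 mm and then 4.5 mm along the blade, and the third try went in freely.

I did not measure the bystanders at the end. The pictures showed no sign of any being touched, but they did not cover all of them.

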